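# Start the cure timer and hold the heat spreader in the fence corner

### The arm

A 6-joint arm with a two-finger parallel gripper is mounted at the origin on the work surface. World frame = base frame: x ahead of the robot, y to its left, z up, the work surface at z = 0. Lengths are in mm, angles in rad, forces in N, time in s.
With the tool pointing down it reaches from about 300 to 775 mm from the base axis. Payload 14.6 kg.
Tool frame: the origin (TCP) lies at the very end of the fingers, on their centre line; the grasp point (between the pads) lies 19 mm behind it; z points along the fingers, y is the line along which they close (so a half turn about z gives the same grasp; the last joint's range is limited). The gripper opens to 94 mm and grips with 3 to 60 N. Pads are 16 mm wide; open, the fingers measure 119 mm over their backs; the gripper's body (75 mm by 177 mm) begins 78 mm behind the grasp point.
Start: joints at [1.036, 0.3, 1.521, -0, 1.321, -0.067], TCP at [248.004, 490.901, 205.446] pointing down, gripper open.
Joint ranges: [-3.03, 3.03], [-0.79, 2.21], [0.23, 2.52], [-1.04, 4.18], [0, 3.07], [-2.55, 2.55]. Speed limits (rad/s): [2.22, 2.22, 2.57, 3.14, 3.14, 3.14].

### API

Orientations are given as [roll, pitch, yaw] about the fixed x, y, z axes, in that order (R = Rz(yaw) Ry(pitch) Rx(roll)).
In Python, from cell import manip, optics gives the robot as it stands.
- The arm moves only by the shell command python3 -m crank 'ROWS' [FORCE]. ROWS is JSON, a list of rows, each a list of 7 numbers: the opening in per cent of the stroke, from 0 (shut) to 100 (fully open), then the shift along the tool's x, y, z in mm, then the turn, a rotation vector about the tool's x, y, z in rad. A call has 1 to 10 rows; each row is the pose to reach, as a shift and turn from the pose commanded when the call began, along the tool's axes at that moment; what a row does not reach only later rows make up. A row lasts 1/10 s, in which the tool goes at most 50 mm and 8.59 degrees, less where a joint would pass 70% of its speed; a pose out of reach is approached as far as the arm can. A call with a gripper value outside its range is refused whole. The fingers move at their own pace and stop on an object; FORCE is the grip in N (left out, the last holds). Time passes only in rows, so rows that repeat a pose let the fingers close. It gives the time, the measured TCP pose, the force, the opening and the grip force at its end, in the units of the state.
- manip.read_state(): the state, without advancing time (a new reading comes with each control period).
- optics.camera(name): name is "side" or "top"; returns (picture, depth): 400x640x3 uint8, red, green, blue; 400x640 float32, mm along the optical axis (not along the pixel's ray), 0 where there is no reading.
- optics.calibration(name): a dict with "camera_matrix" (3x3 intrinsics, pixels), "k1" (the pictures are not rectified: a ray, as slopes to the right and down, at radius r is drawn at 1 + k1 r^2 times it, then the intrinsics apply), "R" (3x3) and "t" (3): a world point X has camera coordinates R X + t. Camera axes: x right, y down, z forward; pixel columns grow to the right and rows downward; lengths in mm; the calibration is good to about 2 mm. A picture is of the moment at which its call begins. calibration takes no time and is no camera call.
- manip.sign_off(): hands the job in; it is judged then, once.
The state is a dict: "clock": time; "joints": joint angles; "qd": joint speeds; "effort": joint torques, N m; "eef_pos": TCP position; "eef_rot": TCP orientation; "wrist_force": force on the tool from outside, world axes, zero at the start; "moment": the same for the moment, N m; "finger_gap": finger opening in mm; "finger_force": force on a finger pad.
Only numpy, scipy, OpenCV 4.12 (cv2) and the standard library are available. Lean on these libraries where they do the work, as an engineer would, in place of code of your own. Each camera call takes 0.05 s, during which the arm holds its last target. There are 200 camera calls.

### The job

Take the stylus out of its stand and use its tip to press the cure timer's recessed start button right in. Then, still holding the stylus, put its tip in the notch of the notched aluminium block, slide the block flush against the fence on the steel plate, and keep it pressed firmly (about 10 N each way) against the fence and down on the plate with that one diagonal push; never push the block harder than about 40 N. The job finishes while the gripper still holds the stylus and the stylus still presses the block: touch the block with nothing else, and leave the plain block, circuit board, jar and spool where they are.

Things in the scene. Friction and masses are not known exactly. Their poses are not given: they have to be found in the camera images.
- stylus: Stylus standing upright in its stand, 112 mm long, 50 g. Origin at the very tip (bottom end), z up along its axis towards the handle. Steel shaft 6 mm in diameter with a round end from z = 0 to 36 mm; steel collar 22 mm in diameter from 36 to 42 mm, which rests on the stand's top; grey square handle 14 x 14 mm from 42 to 112 mm with its flats across x and y
- stand: Fixed black block 64 x 64 x 40 mm with one hole 11 mm wide and 38 mm deep in the middle of its top, which the stylus shaft hangs in with its tip 4 mm above the table. Origin at the centre of its underside. It changes places with the timer from run to run
- timer: Fixed grey timer box, 100 (x) x 130 (y) x 52 mm high, with a green display on the +x half of its top and the start button's hole in the -x half. Origin at the centre of its underside
- start_button (a joint): Travel of the start button: 0 out, 0.005 m fully in. It goes straight down, springs back, and needs about 1 N to start and 5 N fully in
- start_button_top (a point): Centre of the top of the black button, 12 mm in diameter; at rest it lies 5 mm below the timer's top, at the bottom of a round hole 15 mm wide
- plate: Fixed dark steel plate 240 (x) x 300 (y) x 12 mm high, turned by up to 15 degrees. Origin at the centre of its underside; its top is 12 mm above the table. The notched block slides on it under 1 to 3 N; if it meets the fence askew, a level push swings it flush, while pressing down too early pins it askew
- fence: Fixed aluminium bar on the plate along the plate's far side, parallel to its long edge: 16 mm thick, 220 mm long (y), 32 mm high. Origin at the foot of the middle of its near face, at the height of the plate's top: the face to press against is the plane x = 0 of this frame, seen from its -x side; x points out of the plate through the bar
- block: Loose aluminium block, about 0.3 kg, 46 (x) x 90 (y) x 28 mm high, on the plate 25 to 85 mm short of the fence, up to 15 degrees askew. Origin at the centre of its underside; its plain long side, x = +23 mm, faces the fence. Midway in its other long side is a notch, open above and to -x: 24 mm wide (y), 16 mm deep, back wall at x = -7 mm, floor 14 mm above the underside
- plain_block: Bystander: smaller aluminium block without a notch, 38 x 38 x 22 mm, loose on the plate. Origin at the centre of its underside. Leave it alone
- flux_jar: Bystander: amber glass jar, 44 mm in diameter, 50 mm high, standing on the table nearer the robot. Origin at the centre of its underside. Leave it alone
- board: Bystander: small green circuit board 50 (x) x 40 (y) mm, 12 mm high with its parts, lying on the plate. Origin at the centre of its underside. Leave it alone
- wire_spool: Bystander: white spool 50 mm in diameter, 45 mm high, standing on the table nearer the robot. Origin at the centre of its underside. Leave it alone
There are look-alikes about, which are no part of the job. Several things look just like the stylus: the one meant starts farthest to the robot's left.

How it is judged (in metres and radians):
On the way:
1. the start button is pressed in by the held stylus (value of joint start_button above 0.0035 m and contact force between stylus and timer above 1 N and contact force between the fingers and stylus above 1 N), for 0.1 s.
At the end, for the whole second after the job is handed in: Block flat on the plate and flush on the fence (gap under 2.5 mm, 2 degrees), pressing the fence with over 4 N and the plate with over 6 N (weight included); the held stylus, tip in the notch, pushes it with over 4 N; fingers and arm do not touch the block; it is at rest (contact force between block and fence above 4 N and contact force between block and plate above 6 N and contact force between stylus and block above 4 N and contact force between the fingers and stylus above 2 N and contact force between each of the arm, the fingers and block below 0.3 N and angle between the x axis of block and the x axis of fence, either way round below 0.035 rad and angle between block's own z axis and vertical below 0.035 rad and x of block in the frame of fence between -0.0255 and -0.019 m and y of block in the frame of fence between -0.065 and 0.065 m and z of block in the frame of fence below 0.0025 m and x of stylus in the frame of block between -0.024 and -0.006 m and y of stylus in the frame of block between -0.0125 and 0.0125 m and z of stylus in the frame of block below 0.022 m and linear speed of block below 0.01 m/s); the arm keeps its last pose, push and grip.
It fails at once if the block is pushed with more than 50 N (contact force between stylus and block above 50 N).
It fails at once if the plain block is moved by more than 15 mm (distance of plain_block from where it was at the start of the episode above 0.015 m).
It fails at once if the jar is moved by more than 20 mm (distance of flux_jar from where it was at the start of the episode above 0.02 m).
It fails at once if the circuit board is moved by more than 20 mm (distance of board from where it was at the start of the episode above 0.02 m).
It fails at once if the spool is moved by more than 20 mm (distance of wire_spool from where it was at the start of the episode above 0.02 m).
It also fails if it takes over 64 s, if anything falls off the work surface, if the arm or the gripper's body presses on something with over 40 N, if the wrist force passes 120 N, or if a joint passes its speed limit or range.

## Working session

There is one attempt and no reset: what is moved stays moved. The work goes in short steps, Python scripts to look and compute and a shell command to move; the robot and the scene stay as the last step left them, time stands still between calls to the robot, and variables do not carry over. Pictures are saved under pics/ and viewed, at most 10 in all, crops included, and the job is handed in when it is done.

```bash
ls; mkdir -p pics; cat > h.py <<'E'
import numpy as np, cv2
from cell import manip, optics
from scipy.spatial.transform import Rotation as Ro
def snap(n,tag):
    p,d=optics.camera(n); cv2.imwrite(f'pics/{tag}.png',p[:,:,::-1]); np.savez(f'/tmp/{tag}.npz',p=p,d=d); return p,d
def rays(n,uv):
    c=optics.calibration(n);K=np.array(c['camera_matrix'],float)
    uv=np.atleast_2d(np.array(uv,float))
    x=(uv-[K[0,2],K[1,2]])/[K[0,0],K[1,1]]
    rd=np.hypot(*x.T); r=rd.copy()
    for _ in range(30): r=rd/(1+c['k1']*r*r)
    s=np.where(rd>0,r/np.maximum(rd,1e-9),1)[:,None]
    return np.c_[x*s,np.ones(len(x))],np.array(c['R']),np.array(c['t'])
def onplane(n,uv,z):
    v,R,t=rays(n,uv); o=-R.T@t; w=v@R
    return o+w*((z-o[2])/w[:,2])[:,None]
def bydepth(n,uv,d):
    v,R,t=rays(n,uv); return (v*np.atleast_1d(d)[:,None]-t)@R
def cloud(n,d):
    vv,uu=np.mgrid[:400,:640]; P=bydepth(n,np.c_[uu.ravel(),vv.ravel()],d.ravel()).reshape(400,640,3); P[d==0]=np.nan; return P
def proj(n,X):
    c=optics.calibration(n);K=np.array(c['camera_matrix'],float);p=np.atleast_2d(X)@np.array(c['R']).T+c['t'];x=p[:,:2]/p[:,2:]
    x=x*(1+c['k1']*(x**2).sum(1))[:,None]; return x*[K[0,0],K[1,1]]+[K[0,2],K[1,2]]
def delta(pos,rot=None):
    "tool-frame shift and turn from measured pose"
    s=manip.read_state();R=Ro.from_euler('xyz',s['eef_rot']); o=R.inv().apply(np.array(pos)-s['eef_pos'])
    r=(R.inv()*rot).as_rotvec() if rot is not None else np.zeros(3)
    return o.round(1),r.round(3)
E
python3 - <<'E'
from h import *
for n in('top','side'):
    snap(n,n+'0'); c=optics.calibration(n);print(n,c['k1'],-np.array(c['R']).T@c['t'],np.array(c['R'])[2])
print(manip.read_state())
E
```

```text
pics
top -0.044908168036182416 [ 456.90652911    9.98912223 1064.08772961] [ 0.08896731 -0.00511056 -0.99602144]
side -0.02526944238429522 [298.91903477 780.57687399 773.20042597] [ 0.21116772 -0.73084039 -0.64906126]
{'clock': 0.1, 'joints': array([ 1.03638151e+00,  3.00407974e-01,  1.52155469e+00, -1.89631230e-05,
        1.32072221e+00, -6.65693299e-02]), 'qd': array([-0.00048271, -0.00165537, -0.00380027,  0.00102268,  0.0027044 ,
        0.00095227]), 'effort': array([ 3.13992619e-03, -5.32648194e+01, -3.53288341e+01,  7.09666614e-02,
        2.35524040e-02,  1.74877073e-05]), 'eef_pos': array([247.89101404, 490.68013827, 204.93212832]), 'eef_rot': array([-3.14050163e+00, -5.43272418e-05,  2.67375184e+00]), 'wrist_force': array([-0.28191381, -0.06245174,  0.40198538]), 'moment': array([-0.01499598, -0.02053553, -0.01812348]), 'finger_force': 0.0, 'finger_gap': 94.11018781465529}
```

View pics/top0.png

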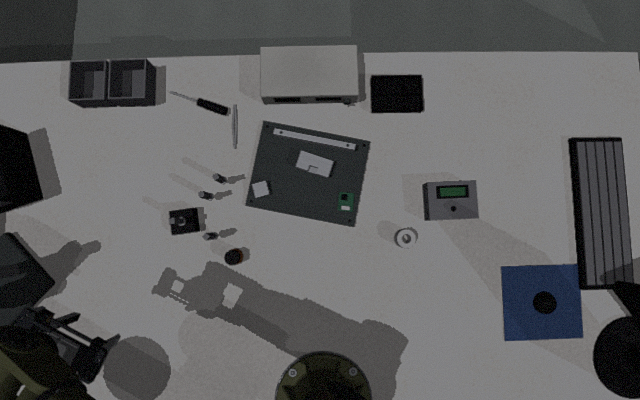

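View pics/side0.png

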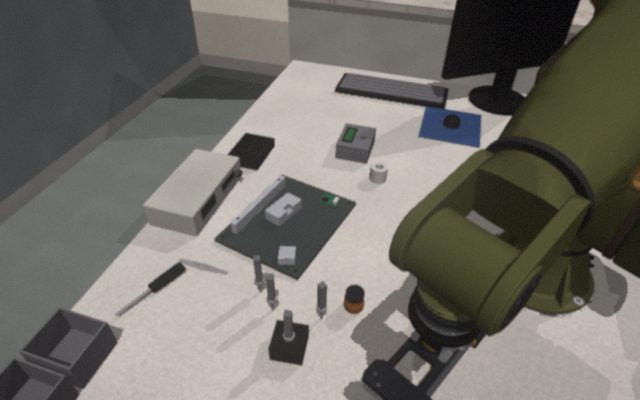

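The top view shows the stand with stylus at about (186,221), the timer at (450,200) with its button at (453,209), the fence at (315,138), the notched block at (314,164), the plain block at (261,189) and the board at (346,200). The side view agrees: the stand is at (290,340) and the look-alikes stand on the table.

```bash
python3 - <<'E'
from h import *
z=np.load('/tmp/top0.npz');p,d=z['p'],z['d'];P=cloud('top',d);zs=np.load('/tmp/side0.npz');Ps=cloud('side',zs['d'])
g=p.astype(int).sum(2)
def rect(m,name,off,zt):
    c=max(cv2.findContours(m.astype(np.uint8),cv2.RETR_EXTERNAL,cv2.CHAIN_APPROX_NONE)[0],key=cv2.contourArea)
    q=onplane('top',c.reshape(-1,2)+np.array(off),zt)[:,:2]
    r=cv2.minAreaRect(q.astype(np.float32)); print(name,np.round(r[0],1),np.round(r[1],1),round(r[2],1))
def win(u0,u1,v0,v1): return (slice(v0,v1),slice(u0,u1)),(u0,v0)
for name,w,f,zt in [('block',(285,345,145,185),lambda s:(g[s]>330),40),('fence',(265,365,120,158),lambda s:g[s]>330,44),('plate',(235,380,110,235),lambda s:P[s][...,2]>7,12),
  ('stand z>30',(160,215,200,240),lambda s:(P[s][...,2]>30),40),('timer z>40',(410,490,170,230),lambda s:P[s][...,2]>40,52)]:
    s,o=win(*w); m=f(s); rect(m,name,o,zt); print('  z',np.nanmedian(P[s][...,2][m]), m.sum())
for nm,uv in [('table',(400,280)),('stylus',(183,222)),('button',(453,209)),('board',(346,200)),('plain',(261,189))]:
    print(nm,P[uv[1]-2:uv[1]+3,uv[0]-2:uv[0]+3].reshape(-1,3).mean(0).round(1))
print(onplane('top',[(453,209)],47),onplane('top',[(183,222)],116))
print('side handle z>60', np.round([np.nanmedian(Ps[305:350,275:305][Ps[305:350,275:305][...,2]>60],0)],1))
a=cv2.resize(p[200:242,160:216],None,fx=7,fy=7,interpolation=cv2.INTER_CUBIC)[:294,:392]
b=cv2.resize(p[180:229,418:484],None,fx=6,fy=6,interpolation=cv2.INTER_CUBIC)[:294,:396]
c=cv2.resize(p[120:170,265:365][:, :],None,fx=7,fy=6,interpolation=cv2.INTER_CUBIC)
e=cv2.resize(zs['p'][300:370,255:325],None,fx=4.2,fy=4.2,interpolation=cv2.INTER_CUBIC)
f=cv2.resize(p[145:185,285:345],None,fx=7,fy=7,interpolation=cv2.INTER_CUBIC)
im=np.zeros((600,800,3),np.uint8); im[:294,:392]=a; im[:294,400:796]=b; im[300:580,:420]=f; im[300:594,430:724]=e
cv2.imwrite('pics/c1.png',np.clip(im[:,:,::-1]*1.5,0,255).astype(np.uint8))
E
```

```text
block [622.3  11.1] [87.3 45.6] 70.2
  z 38.51126665229151 542
fence [713.6   6.7] [261.3  51.6] 88.9
  z -0.14670938571242514 1510
plate [602.6  27.9] [299.2 239.4] 77.6
  z 11.129954794982542 9287
stand z>30 [477.7 360.7] [64.6 68.4] 7.5
  z 39.36973411134973 701
timer z>40 [ 518.4 -346.2] [100.5 132.9] 1.3
  z 50.78666837975771 1925
table [ 308.3 -213.9   -1.6]
stylus [475.  354.8  48. ]
button [ 494.6 -350.4   45.6]
board [525.9 -72.6  16.7]
plain [558.7 153.1  31.6]
[[ 494.54896678 -349.90250498   47.        ]] [[473.81374295 331.73306792 116.        ]]
side handle z>60 [[477.  366.7  97.7]]
```

View pics/c1.png

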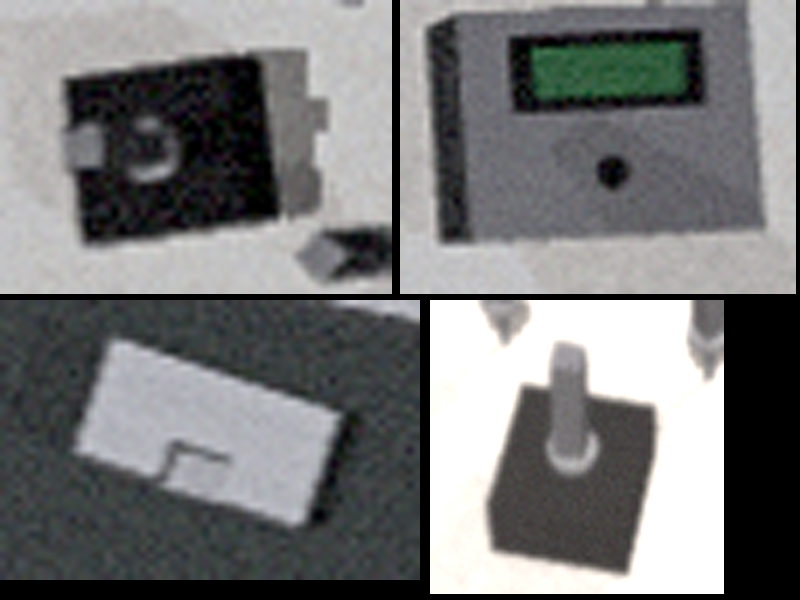

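The crop shows the collar at about px (181.5,221.2) and the handle top at px (172,221). The button hole is centred near px (453.3,208.7). The notch faces the robot, at about px (313,168).

```bash
python3 - <<'E'
from h import *
z=np.load('/tmp/top0.npz');p,d=z['p'],z['d'];P=cloud('top',d);zs=np.load('/tmp/side0.npz');Ps=cloud('side',zs['d'])
g=p.astype(int).sum(2)
def fit(q,name):
    c=q.mean(0);r=cv2.minAreaRect(q.astype(np.float32));print(name,np.round(r[0],1),np.round(r[1],1),round(r[2],1))
def M(m,w):
    k=np.zeros(m.shape,bool);k[w[2]:w[3],w[0]:w[1]]=1;return m&k
def cont(m,zt):
    c=max(cv2.findContours(m.astype(np.uint8),cv2.RETR_EXTERNAL,cv2.CHAIN_APPROX_NONE)[0],key=cv2.contourArea);return onplane('top',c.reshape(-1,2),zt)[:,:2]
fit(cont(M(P[...,2]>30,(265,365,120,158)),44),'fence top')
fit(cont(M(P[...,2]>30,(285,345,145,185)),40),'block')
fit(cont(M(g<90,(166,200,205,238)),40),'stand dark')
fit(cont(M(P[...,2]>24,(245,275,178,202)),34),'plain')
for n,Q in(('top',P),('side',Ps)):
    m=(Q[...,2]>52)&(abs(Q[...,0]-475)<50)&(abs(Q[...,1]-355)<50)
    q=Q[m];print(n,len(q),np.median(q,0).round(1),q.min(0).round(1),q.max(0).round(1))
    t=q[q[:,2]>108];print(' top',len(t),t.mean(0) if len(t) else 0)
print('collar',onplane('top',[(181.2,221)],46),'handle top',onplane('top',[(171.7,220.5)],116))
print('side handle top',onplane('side',[(255+570/4.2-430/4.2, 300+(352-300)/4.2)],116))
# button in side view
s=proj('side',[[494.5,-350,47]]);print(s)
# block yaw from far edge + x of block in fence
E
```

```text
fence top [688.    9.9] [218.1  18.8] 77.6
block [622.5  10.2] [89.  46.5] 70.3
stand dark [478.3 354.2] [60.7 72.8] 7.6
plain [559.  153.8] [38.2 38.4] 14.6
top 86 [477.1 356.5  94.9] [469.8 354.4  53. ] [485.2 368.9 117.1]
 top 34 [477.65208152 360.63462001 113.39369474]
side 233 [476.9 366.7  92.7] [470.9 353.   52.4] [485.9 369.8 118.5]
 top 73 [478.14673617 362.59994876 115.02308915]
collar [[477.74762036 360.24364783  46.        ]] handle top [[477.94516259 359.47791893 116.        ]]
side handle top [[476.99286535 359.70954991 116.        ]]
[[363.66583928 138.38950742]]
```

```bash
python3 - <<'E'
from h import *
print(delta([477.8,360.3,170],Ro.from_euler('xyz',[np.pi,0,np.radians(97.5)])))
E
```

```text
(array([-264. ,  -12.7,   34.9]), array([-0.001,  0.   ,  0.972]))
```

```bash
python3 -m crank '[[50,-50,-3,5,0,0,0.15],[50,-100,-5,10,0,0,0.3],[50,-150,-8,20,0,0,0.45],[50,-200,-10,25,0,0,0.6],[50,-245,-12,30,0,0,0.75],[50,-264,-12.7,35,0,0,0.9],[50,-264,-12.7,35,0,0,0.972],[50,-264,-12.7,35,0,0,0.972],[50,-264,-12.7,35,0,0,0.972]]'
python3 - <<'E'
from h import *
print(delta([477.8,360.3,56],Ro.from_euler('xyz',[np.pi,0,np.radians(97.5)])))
snap('side','s1'); p,d=snap('top','t1')
a=cv2.imread('pics/s1.png')[200:400,180:440]; cv2.imwrite('pics/c2.png',cv2.resize(a,None,fx=3,fy=3))
E
```

```text
clock: 1.0
eef_pos: [477.6, 360.6, 170.3]
eef_rot: [-3.141, 0.0, 1.705]
wrist_force: [-0.2, -0.7, 0.6]
finger_gap: 47.2
finger_force: 0.0
(array([ -0.3,   0.2, 114.3]), array([-0.   ,  0.   ,  0.003]))
```

View pics/c2.png

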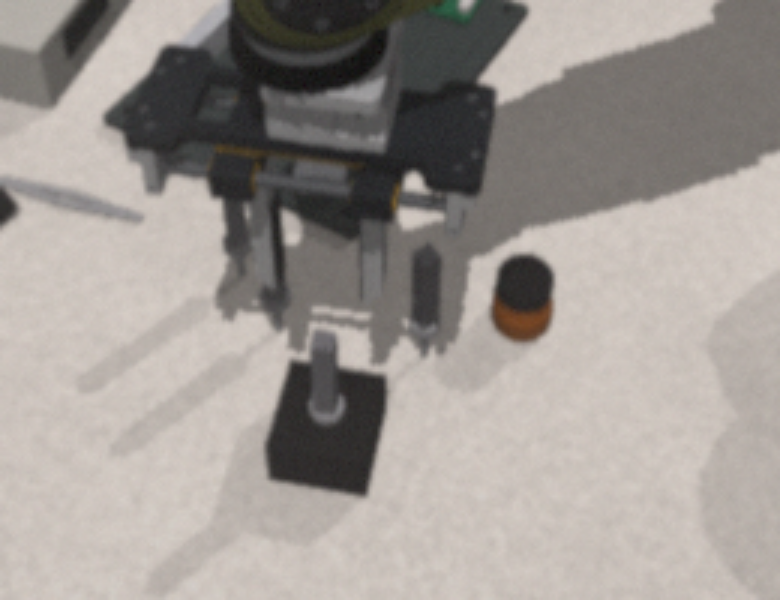

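The fingers straddle the stylus (handle at about (322,370) in the crop), clear of the look-alikes. Next I descend and grip.

```bash
python3 -m crank '[[50,0,0,40,0,0,0],[50,0,0,80,0,0,0],[50,0,0,114,0,0,0],[50,0,0,114,0,0,0],[0,0,0,114,0,0,0],[0,0,0,114,0,0,0],[0,0,0,114,0,0,0],[0,0,0,114,0,0,0],[0,0,0,114,0,0,0]]' 50; python3 -m crank '[[0,0,0,0,0,0,0],[0,0,0,0,0,0,0],[0,0,0,0,0,0,0]]'
```

```text
clock: 2.0
eef_pos: [478.3, 360.8, 57.4]
eef_rot: [3.14, -0.001, 1.702]
wrist_force: [-1.2, 0.0, 5.4]
finger_gap: 14.0
finger_force: 50.0
clock: 2.3
eef_pos: [478.3, 360.8, 57.4]
eef_rot: [3.14, -0.001, 1.702]
wrist_force: [-1.4, -1.4, 6.9]
finger_gap: 13.8
finger_force: 50.0
```

```bash
python3 -m crank '[[0,0,0,-20,0,0,0],[0,0,0,-60,0,0,0],[0,0,0,-100,0,0,0],[0,0,0,-100,0,0,0],[0,0,0,-100,0,0,0]]'
python3 - <<'E'
from h import *
print(delta([494.5,-350,150]))
E
```

```text
clock: 2.8
eef_pos: [478.0, 360.5, 156.7]
eef_rot: [3.141, -0.0, 1.702]
wrist_force: [-0.3, 0.7, -0.4]
finger_gap: 13.7
finger_force: 50.0
(array([-706.6,  -76.4,    6.4]), array([0., 0., 0.]))
```

```bash
python3 -m crank '[[0,-40,-4,0,0,0,0],[0,-90,-9,0,0,0,0],[0,-140,-15,0,0,0,0],[0,-190,-20,0,0,0,0],[0,-240,-26,0,0,0,0],[0,-290,-31,0,0,0,0],[0,-340,-37,0,0,0,0],[0,-390,-42,0,0,0,0],[0,-430,-46,0,0,0,0],[0,-470,-51,0,0,0,0]]'
python3 -m crank '[[0,-40,-4,0,0,0,0],[0,-90,-9,0,0,0,0],[0,-140,-15,0,0,0,0],[0,-190,-21,0,0,0,0],[0,-220,-24,0,0,0,0],[0,-237,-25,0,0,0,0],[0,-237,-25,0,0,0,0],[0,-237,-25,0,0,0,0],[0,-237,-25,0,0,0,0]]'
python3 - <<'E'
from h import *
print(delta([494.5,-350,150])); s=manip.read_state();print(s['clock'])
p,d=snap('side','s2');snap('top','t2');tip=s['eef_pos']-[0,0,53.4];print(proj('side',[tip,[494.5,-350,47]]),proj('top',[tip,[494.5,-350,47]]))
a=cv2.imread('pics/s2.png')[60:200,290:450]; b=cv2.imread('pics/t2.png')[150:250,390:520]
im=np.zeros((590,800,3),np.uint8);im[:490,:560][:, :]=cv2.resize(a,(560,490));im[:200,562:800]=cv2.resize(b,(238,200));cv2.imwrite('pics/c3.png',im)
E
```

```text
clock: 3.8
eef_pos: [487.8, -114.0, 154.9]
eef_rot: [-3.139, -0.001, 1.701]
wrist_force: [0.1, 0.1, -0.9]
finger_gap: 13.7
finger_force: 50.0
clock: 4.7
eef_pos: [494.9, -349.2, 155.9]
eef_rot: [-3.141, -0.001, 1.703]
wrist_force: [-0.6, 0.0, -0.8]
finger_gap: 13.8
finger_force: 50.0
(array([-0.8, -0.5,  5.9]), array([0., 0., 0.]))
4.7
[[364.96464405 122.86466475]
 [363.66583928 138.38950742]] [[460.47543213 207.86145418]
 [453.03771255 209.01789977]]
```

View pics/c3.png

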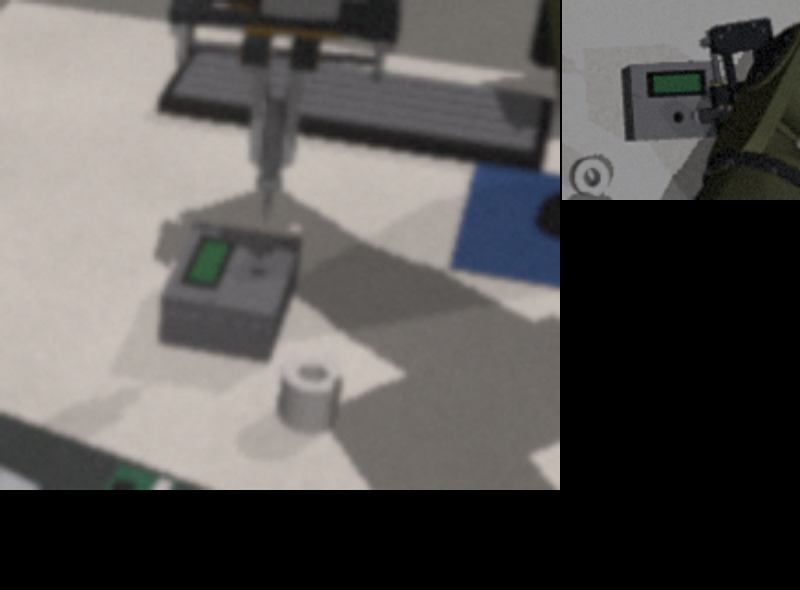

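The tip is at about (366,121) and the hole at (364,137) in side-camera pixels, so it sits within about 1–2 mm of being over the hole. I'll descend gently.

```bash
python3 -m crank '[[0,-0.8,-0.5,25,0,0,0],[0,-0.8,-0.5,42,0,0,0],[0,-0.8,-0.5,48,0,0,0],[0,-0.8,-0.5,52,0,0,0],[0,-0.8,-0.5,54,0,0,0],[0,-0.8,-0.5,56,0,0,0],[0,-0.8,-0.5,56,0,0,0]]'; python3 -m crank '[[0,0,0,2,0,0,0],[0,0,0,4,0,0,0],[0,0,0,4,0,0,0]]'
```

```text
clock: 5.5
eef_pos: [494.6, -351.2, 100.8]
eef_rot: [3.141, 0.0, 1.702]
wrist_force: [1.0, 0.2, 0.1]
finger_gap: 13.8
finger_force: 50.0
clock: 5.8
eef_pos: [494.7, -351.4, 96.6]
eef_rot: [3.141, 0.001, 1.702]
wrist_force: [0.4, 0.0, 2.9]
finger_gap: 13.8
finger_force: 50.0
```

```bash
python3 -m crank '[[0,0,0,2,0,0,0],[0,0,0,3,0,0,0],[0,0,0,3,0,0,0],[0,0,0,3,0,0,0]]';  python3 -m crank '[[0,0,0,1,0,0,0],[0,0,0,2,0,0,0],[0,0,0,2,0,0,0],[0,0,0,2,0,0,0]]'
```

```text
clock: 6.2
eef_pos: [494.8, -351.4, 94.4]
eef_rot: [3.141, 0.001, 1.702]
wrist_force: [-1.6, 1.0, 10.3]
finger_gap: 13.6
finger_force: 50.0
clock: 6.6
eef_pos: [495.0, -351.6, 93.7]
eef_rot: [3.14, 0.002, 1.702]
wrist_force: [-4.8, 4.6, 21.7]
finger_gap: 14.2
finger_force: 50.0
```

```bash
python3 -m crank '[[0,0,0,-15,0,0,0],[0,0,0,-50,0,0,0],[0,0,0,-65,0,0,0],[0,0,0,-65,0,0,0],[0,0,0,-65,0,0,0]]'
python3 - <<'E'
from h import *
print(delta([608.4,15.3,135],Ro.from_euler('xyz',[np.pi,0,np.radians(77.6)])))
E
```

```text
clock: 7.1
eef_pos: [494.2, -351.0, 155.3]
eef_rot: [-3.141, -0.001, 1.702]
wrist_force: [0.5, -0.0, -1.2]
finger_gap: 13.8
finger_force: 50.0
(array([348.2, 161.1,  20.4]), array([-0.001, -0.001,  0.347]))
```

```bash
python3 -m crank '[[0,40,18,0,0,0,0.04],[0,80,37,0,0,0,0.1],[0,125,58,0,0,0,0.15],[0,170,78,0,0,0,0.2],[0,215,99,0,0,0,0.25],[0,260,120,0,0,0,0.3],[0,300,138,5,0,0,0.347],[0,330,152,10,0,0,0.347],[0,348,161,15,0,0,0.347],[0,348,161,20,0,0,0.347]]'
python3 -m crank '[[0,0,0,0,0,0,0],[0,0,0,0,0,0,0]]'
python3 - <<'E'
from h import *
s=manip.read_state();p,d=snap('side','s3');snap('top','t3')
tip=s['eef_pos']-[0,0,53]; print(proj('side',[tip]),proj('top',[tip]))
ex=np.array([.941,-.337,0]);ey=np.array([.337,.941,0]);c=np.array([622.5,10.2,12])
pts=[c-7*ex+12*ey+[0,0,28],c-7*ex-12*ey+[0,0,28],c-23*ex+12*ey+[0,0,28],c-23*ex-12*ey+[0,0,28]]
q=proj('side',pts);print(q)
a=cv2.imread('pics/s3.png')[150:270,230:350]
b=cv2.resize(a,None,fx=5,fy=5); 
for u in q: cv2.circle(b,(int((u[0]-230)*5+2),int((u[1]-150)*5+2)),2,(0,0,255),-1)
a2=cv2.resize(cv2.imread('pics/t3.png')[140:190,280:350],(196,140))
im=np.zeros((600,800,3),np.uint8);im[:,:600]=b;im[:140,602:798]=a2;cv2.imwrite('pics/c4.png',im)
print(delta([608.4,15.3,84]))
E
```

```text
clock: 8.1
eef_pos: [608.3, 17.2, 134.1]
eef_rot: [-3.139, 0.0, 1.358]
wrist_force: [0.2, 0.2, 0.1]
finger_gap: 13.6
finger_force: 50.0
clock: 8.3
eef_pos: [608.2, 13.9, 135.7]
eef_rot: [-3.14, 0.0, 1.354]
wrist_force: [0.4, -1.2, -0.3]
finger_gap: 13.7
finger_force: 50.0
[[287.58131774 193.81232291]] [[312.99587663 166.50105555]]
[[282.40501837 208.21828689]
 [288.50990171 203.29932845]
 [287.24152026 210.82335858]
 [293.32166137 205.83773108]]
(array([ 1.4, -0.5, 52.5]), array([0., 0., 0.]))
```

View pics/c4.png

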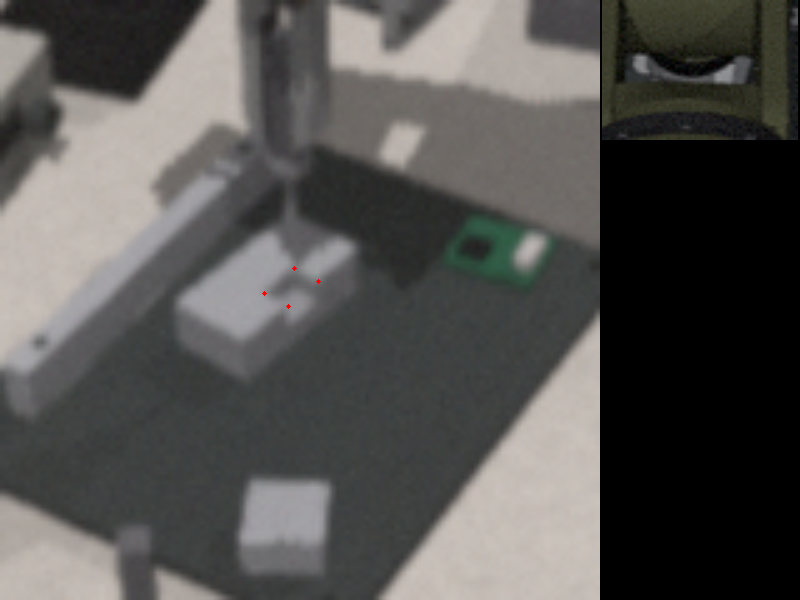

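The tip at about (292,225) in the crop hangs over the notch, and the projected notch corners fall on the real ones. I'll descend into the notch, keeping clear of its floor.

```bash
python3 -m crank '[[0,1.4,-1.5,15,0,0,0],[0,1.4,-1.5,30,0,0,0],[0,1.4,-1.5,38,0,0,0],[0,1.4,-1.5,43,0,0,0],[0,1.4,-1.5,46,0,0,0],[0,1.4,-1.5,46,0,0,0]]'; python3 -m crank '[[0,0,0,3,0,0,0],[0,0,0,5.5,0,0,0],[0,0,0,5.5,0,0,0]]'
```

```text
clock: 9.0
eef_pos: [607.6, 16.5, 90.3]
eef_rot: [-3.141, 0.0, 1.355]
wrist_force: [0.2, 0.4, -1.3]
finger_gap: 13.9
finger_force: 50.0
clock: 9.3
eef_pos: [607.4, 16.5, 84.7]
eef_rot: [-3.141, 0.0, 1.355]
wrist_force: [0.2, -0.6, -1.2]
finger_gap: 13.9
finger_force: 50.0
```

```bash
python3 -m crank '[[0,0,3,0,0,0,0],[0,0,6,0,0,0,0],[0,0,10,0,0,0,0],[0,0,14,0,0,0,0],[0,0,18,0,0,0,0],[0,0,22,0,0,0,0],[0,0,25,0,0,0,0],[0,0,28,0,0,0,0],[0,0,28,0,0,0,0]]'; python3 -m crank '[[0,0,2,0,0,0,0],[0,0,4,0,0,0,0],[0,0,6,0,0,0,0],[0,0,6,0,0,0,0]]'
```

```text
clock: 10.2
eef_pos: [635.2, 10.4, 84.9]
eef_rot: [3.141, -0.0, 1.355]
wrist_force: [0.5, -0.2, -0.8]
finger_gap: 13.9
finger_force: 50.0
clock: 10.6
eef_pos: [641.0, 9.2, 84.9]
eef_rot: [3.141, -0.0, 1.355]
wrist_force: [-0.5, -0.1, -0.7]
finger_gap: 13.6
finger_force: 50.0
```

```bash
python3 -m crank '[[0,0,1,0,0,0,0],[0,0,2,0,0,0,0],[0,0,3,0,0,0,0],[0,0,3,0,0,0,0]]';python3 - <<'E'
from h import *
p,d=snap('side','s4')
cv2.imwrite('pics/c5.png',cv2.resize(cv2.imread('pics/s4.png')[150:270,230:350],None,fx=5,fy=5))
E
```

```text
clock: 11.0
eef_pos: [643.7, 8.5, 84.9]
eef_rot: [-3.142, 0.0, 1.355]
wrist_force: [-2.1, -0.2, -0.7]
finger_gap: 13.9
finger_force: 50.0
```

View pics/c5.png

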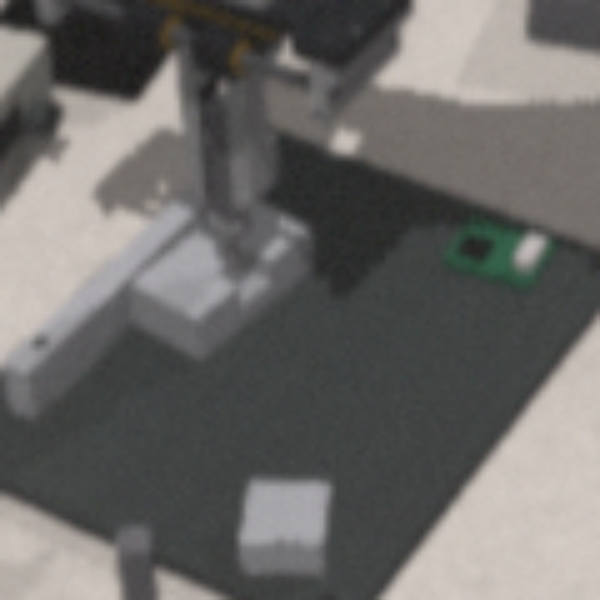

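The tip is in the notch and the block has nearly reached the fence. I'll continue the level push until the force rises.

```bash
python3 -m crank '[[0,0,1,0,0,0,0],[0,0,2,0,0,0,0],[0,0,2,0,0,0,0],[0,0,2,0,0,0,0]]';python3 -m crank '[[0,0,0.5,0,0,0,0],[0,0,1,0,0,0,0],[0,0,1,0,0,0,0],[0,0,1,0,0,0,0]]'
```

```text
clock: 11.45
eef_pos: [645.8, 8.2, 85.0]
eef_rot: [3.141, -0.0, 1.355]
wrist_force: [-1.5, -0.6, -1.3]
finger_gap: 13.4
finger_force: 50.0
clock: 11.85
eef_pos: [646.6, 7.9, 85.0]
eef_rot: [3.142, 0.0, 1.355]
wrist_force: [-2.3, -0.8, -0.1]
finger_gap: 13.5
finger_force: 50.0
```

```bash
for i in 1 2; do python3 -m crank '[[0,0,0.5,0,0,0,0],[0,0,1,0,0,0,0],[0,0,1.5,0,0,0,0],[0,0,1.5,0,0,0,0]]'; done
```

```text
clock: 12.25
eef_pos: [648.1, 7.6, 85.0]
eef_rot: [3.141, 0.0, 1.355]
wrist_force: [-0.8, -0.2, -0.4]
finger_gap: 14.0
finger_force: 50.0
clock: 12.65
eef_pos: [648.9, 7.5, 84.8]
eef_rot: [-3.14, 0.0, 1.355]
wrist_force: [-6.9, -0.3, 1.9]
finger_gap: 13.6
finger_force: 50.0
```

```bash
python3 -m crank '[[0,0,0.5,0,0,0,0],[0,0,1,0,0,0,0],[0,0,1,0,0,0,0],[0,0,1,0,0,0,0]]';python3 - <<'E'
from h import *
p,d=snap('side','s5');P=cloud('side',d)
s=manip.read_state()['eef_pos'];print(s)
# block top points: height 36..43, near block, not fence
ex=np.array([np.cos(np.radians(12.4)),-np.sin(np.radians(12.4))]);ey=np.array([-ex[1],ex[0]])
q=P[...,:2]-[680.2,11.6];fx=q@ex;fy=q@ey
print('tip fence',(s[:2]-[680.2,11.6])@ex,(s[:2]-[680.2,11.6])@ey)
m=(abs(P[...,2]-39)<4)&(fx>-60)&(fx<10)&(abs(fy)<90)
c=max(cv2.findContours(m.astype(np.uint8),0,1)[0],key=cv2.contourArea);k=np.zeros(m.shape,np.uint8);cv2.drawContours(k,[c],-1,1,-1);m&=k>0
# near edge of block's top by fy bins
for a in range(-70,50,10):
    b=m&(fy>=a)&(fy<a+10)
    if b.sum()>3: print(a,b.sum(),np.percentile(fx[b],[3,97]).round(1))
cv2.imwrite('pics/c6.png',cv2.resize(cv2.imread('pics/s5.png')[180:240,230:310],None,fx=10,fy=10,interpolation=cv2.INTER_CUBIC))
E
```

```text
clock: 13.05
eef_pos: [649.2, 7.4, 84.8]
eef_rot: [-3.138, 0.0, 1.355]
wrist_force: [-11.9, 0.6, 5.3]
finger_gap: 13.8
finger_force: 50.0
[649.22800455   7.42192992  84.77106462]
tip fence -29.35231011886496 -10.731386801641186
-40 6 [0.3 9.2]
-30 16 [-14.3   5.5]
-20 33 [-26.4   4.8]
-10 44 [-33.1   6.8]
0 52 [-43.6   2. ]
10 53 [-44.1   5.3]
20 60 [-44.5   2.1]
30 29 [-42.6   3.1]
40 12 [0.7 9.4]
```

View pics/c6.png

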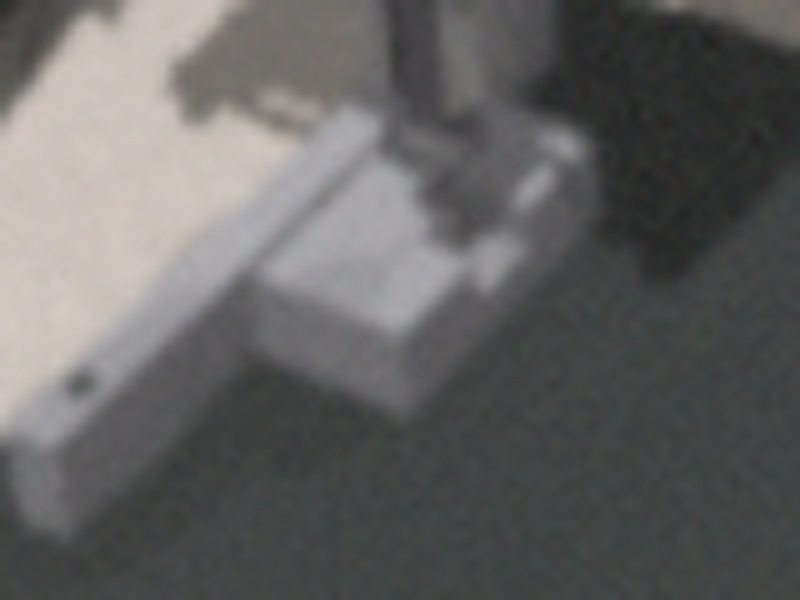

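The block sits flush in the picture: its far edge is along the fence with no wedge gap, and its near edge is parallel to the fence. Now I press down in small steps.

```bash
python3 -m crank '[[0,0,0,1,0,0,0],[0,0,0,2,0,0,0],[0,0,0,3,0,0,0],[0,0,0,3,0,0,0]]';python3 -m crank '[[0,0,0,0.5,0,0,0],[0,0,0,1,0,0,0],[0,0,0,1.5,0,0,0],[0,0,0,1.5,0,0,0]]'
```

```text
clock: 13.5
eef_pos: [649.2, 7.8, 81.6]
eef_rot: [-3.138, -0.0, 1.355]
wrist_force: [-10.5, 2.2, 3.8]
finger_gap: 13.9
finger_force: 50.0
clock: 13.9
eef_pos: [649.2, 7.8, 80.3]
eef_rot: [-3.138, -0.0, 1.355]
wrist_force: [-12.1, 2.5, 6.7]
finger_gap: 13.8
finger_force: 50.0
```

```bash
python3 -m crank '[[0,0,0,0.5,0,0,0],[0,0,0,1,0,0,0],[0,0,0,1,0,0,0],[0,0,0,1,0,0,0]]';python3 -m crank '[[0,0,0,0.5,0,0,0],[0,0,0,1,0,0,0],[0,0,0,1,0,0,0],[0,0,0,1,0,0,0]]'
```

```text
clock: 14.3
eef_pos: [649.2, 7.8, 79.3]
eef_rot: [-3.138, -0.0, 1.355]
wrist_force: [-12.0, 2.8, 5.9]
finger_gap: 14.0
finger_force: 50.0
clock: 14.7
eef_pos: [649.2, 7.8, 78.9]
eef_rot: [-3.138, -0.0, 1.355]
wrist_force: [-14.9, 3.2, 10.7]
finger_gap: 14.0
finger_force: 50.0
```

```bash
python3 -m crank '[[0,0,0,0.3,0,0,0],[0,0,0,0.6,0,0,0],[0,0,0,0.6,0,0,0],[0,0,0,0.6,0,0,0]]'; python3 -m crank '[[0,0,0,0,0,0,0],[0,0,0,0,0,0,0],[0,0,0,0,0,0,0],[0,0,0,0,0,0,0],[0,0,0,0,0,0,0]]'
python3 - <<'E'
from h import *
p,d=snap('side','s6')
cv2.imwrite('pics/c7.png',cv2.resize(cv2.imread('pics/s6.png')[180:240,230:310],None,fx=10,fy=10,interpolation=cv2.INTER_CUBIC))
E
```

```text
clock: 15.1
eef_pos: [649.3, 7.8, 78.8]
eef_rot: [-3.138, -0.0, 1.355]
wrist_force: [-16.7, 2.8, 14.8]
finger_gap: 13.6
finger_force: 50.0
clock: 15.6
eef_pos: [649.3, 7.8, 78.7]
eef_rot: [-3.138, -0.0, 1.355]
wrist_force: [-16.5, 2.7, 14.1]
finger_gap: 13.7
finger_force: 50.0
```

View pics/c7.png

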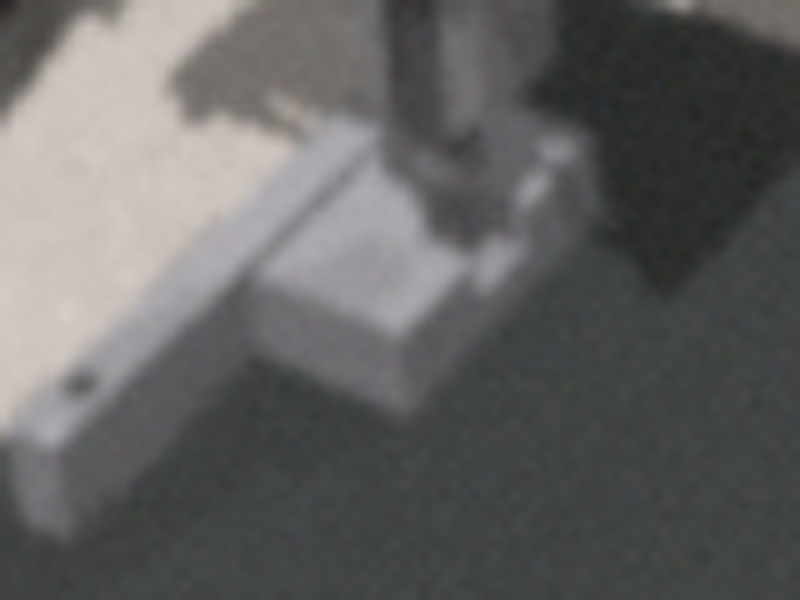

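The block is still flat and flush, with a steady push of about 16 N into the fence and 14 N down. I'm handing in.

```bash
python3 -c "
from cell import manip
print(manip.sign_off())"
```

```text
the job is handed in; nothing more can be done
None
```

I handed the job in at about 15.6 s (no verdict was returned): the held stylus pushed the start button to its stop, then slid the block flush to the fence and still holds it there with about 16 N sideways and 14 N down.

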